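# Turn the clay warmer up four clicks and start it

### The arm

A 7-joint arm with a two-finger parallel gripper is mounted at the origin on a cart in front of the work surface, level with it; the furniture and walls round the work are solid. World frame = base frame: x ahead of the robot, y to its left, z up, the work surface at z = 0. Lengths are in mm, angles in rad, forces in N, time in s.
With the tool pointing down it reaches from about 400 to 875 mm from the base axis. Payload 4.4 kg.
Tool frame: the origin (TCP) lies on the centre line of the jaws, within the pads' length; the fingertips stand 11 mm ahead of it and the grasp point (between the pads) lies 8 mm behind it (ctrl.tips_ahead is the distance from the TCP to the fingertips, in mm); z points along the fingers, y is the line along which they close (so a half turn about z gives the same grasp; the last joint's range is limited). The gripper opens to 85 mm and grips with 20 to 120 N. Pads are 22 mm wide; open, the fingers measure 114 mm over their backs; the gripper's body (76 mm by 85 mm) begins 54 mm behind the grasp point. The pads swing forward as they close: fully open they stand 13 mm farther back than shut.
Start: joints at [-0.066, 0.628, 0.038, 1.517, -0.027, 0.996, -0.02], TCP at [650.014, 0.028, 209.413] pointing down, gripper open.
Joint ranges: [-3.06, 3.06], [-0.37, 2.12], [-1.25, 1.32], [0.18, 2.47], [-1.1, 4.24], [0.23, 1.98], [-2.94, 2.94]. Speed limits (rad/s): [2.57, 2.57, 3.14, 3.14, 3.14, 3.14, 3.14].

### API

Orientations are given as [roll, pitch, yaw] about the fixed x, y, z axes, in that order (R = Rz(yaw) Ry(pitch) Rx(roll)).
In Python, from cell import ctrl, eyes, job gives the robot as it stands. The module is installed in compiled form; this text tells all that it offers.
- The arm moves only by the tool carry_out, never from a script. Its argument "moves" is a list of rows, each an object of numbers: "tx", "ty", "tz": the shift along the tool's x, y, z as a fraction of full scale; "twist": the turn about the tool's z as a fraction of full scale; "fingers": the opening, from 0 (shut) to 1 (fully open). In form: [{"tx": .., "ty": .., "tz": .., "twist": .., "fingers": ..}, ...]. A call has 1 to 12 rows; each row shifts and turns the commanded pose from where the row before left it, along the tool's axes as they then stand; what a row does not reach is not made up. Full scale, the value 1, is 0.3 m for a shift and pi rad for a turn. A row lasts 1/8 s, in which the tool goes at most 62.5 mm and 10.7 degrees, less where a joint would pass 70% of its speed; a pose out of reach is approached as far as the arm can. A call with a number of a shift or a turn outside -1 to 1 is refused whole. A call with a gripper value outside its range is refused whole. The fingers move at their own pace and stop on an object; the grip force is fixed at half the most. Time passes only in rows, so rows that do not move let the fingers close. It gives the time, the measured TCP pose, the force, the opening and the grip force at its end, in the units of the state.
- ctrl.read_state(): the state, without advancing time (a new reading comes with each control period).
- eyes.get_image(name): name is "scene" or "side" or "wrist"; returns a dict with "color" (400x640x3 uint8, blue, green, red), "fovy" (degrees; the focal length in pixels is half the picture's height over the tangent of half this angle, whatever the lens; pixels are square), "cx", "cy" (the principal point, pixels), "world_from_camera" (4x4, takes a point from camera to world coordinates). Camera axes: x right, y up, looking along -z (the intrinsics and any distortion apply to the point x, -y, -z); pixel columns grow to the right and rows downward; lengths in mm; the calibration is good to about 2 mm. A picture is of the moment at which its call begins. There is no depth.
- job.finish_job(): hands the job in; it is judged then, once.
The state is a dict: "clock": time; "qpos": joint angles; "qd": joint speeds; "tau": joint torques, N m; "eef_pos": TCP position; "tool_rot": TCP orientation; "force": force on the tool from outside, world axes, zero at the start; "torque": the same for the moment, N m; "width": finger opening in mm; "gripper_force": force on a finger pad.
Only numpy, scipy, OpenCV 4.12 (cv2) and the standard library are available. Lean on these libraries where they do the work, as an engineer would, in place of code of your own. Each camera call takes 0.05 s, during which the arm holds its last target. There are 200 camera calls.

### The job

Turn the clay warmer up: with a fingertip against the dial's orange post, push the click-stop dial clockwise (seen from above) exactly four clicks from where it stands, never letting it go on to a fifth, and then press the green button fully down to start it and let it come up again. Only touch and push, lightly: do not pinch or grip the dial, do not press the button before the dial is set, and leave the clay, the bottle and the sanding block where they are.

Things in the scene. Friction and masses are not known exactly. Their poses are not given: they have to be found in the camera images.
- clay_warmer: grey bench-top clay warmer, 240 (x) x 220 (y) x 64 mm, fixed to the bench, yaw up to 0.35 rad; origin under its centre, z up. The rear half of its top (+x) is an aluminium warming plate, 64 mm high; the front half (-x, towards the robot) a black control deck, 59 mm high, with the dial on the left (+y) and the green button on the right (-y).
- dial_centre (a point): point on the dial's vertical axis at the height of the dial's flat face: 60 mm in front of (-x) and 45 mm left of (+y) the warmer's origin, 72 mm above the bench. The dial is a grey knurled disc 80 mm across. White ticks on the deck round it stand one click (24 degrees) apart.
- dial_post (a point): centre of the top of the upright orange finger post on the dial: 12 mm in diameter, 18 mm tall (from 71 to 89 mm above the bench), 30 mm from the dial's axis. It moves with the dial. An orange line on the face runs from the axis to the post.
- dial (a joint): dial angle q in rad, growing clockwise seen from above. 11 detents, 0.419 apart (24 degrees), at 0 to 4.19; starts at rest in one of the first four. The post points 150 degrees minus q, counter-clockwise from the warmer's +x. 2 to 4 N sideways at the post takes it over a click; past halfway it snaps on by itself, short of halfway it falls back.
- start_button (a joint): travel of the green button in m: 0 up, 0.006 fully down; it needs about 4 N fully down and springs back when let go.
- start_button_top (a point): centre of the top face of the green push button (26 mm across, in a black collar 42 mm across and 71 mm above the bench; pressed straight down), when up about 81 mm above the bench.
- clay_block: dark grey block of modelling clay, 65 x 97 x 49 mm, loose on the warming plate; origin at the centre of its underside. To be left alone.
- paint_bottle: small green dropper bottle with a black cap, 36 mm across, 101 mm tall, standing on the bench beside the button end of the warmer; origin at the centre of its underside. To be left alone.
- sanding_block: tan sanding block with a red base, 62 x 96 x 28 mm, on the bench beside the dial end of the warmer; origin at the centre of its underside. To be left alone.

How it is judged (in metres and radians):
On the way, in this order (a step that is already met when the one before it is completed fails the run):
1. the dial rests four clicks clockwise of where it started (distance of dial_post from where it was at the start of the episode between 0.0411 and 0.0478 m and velocity of joint dial between -0.1 and 0.1 rad/s), for 0.2 s.
2. the green button is pressed down (value of joint start_button above 0.0045 m), for 0.05 s.
At the end, for the whole second after the job is handed in: The dial rests in the fourth detent clockwise of its starting one (within 0.4 of a click), the green button was pressed (4.5 of its 6 mm) after that and is up again (within 1.5 mm), and clay, bottle and sanding block are within 15 mm of where they stood (all of step 1 and value of joint start_button below 0.0015 m and distance of each of clay_block, paint_bottle, sanding_block from where it was at the start of the episode below 0.015 m); the robot touches nothing.
It fails at once if the dial goes on past the fourth click (4.65 clicks or more) (distance of dial_post from where it was at the start of the episode above 0.0496 m).
It fails at once if the green button is pressed while the dial is not at the fourth click (value of joint start_button above 0.003 m and not (distance of dial_post from where it was at the start of the episode between 0.0411 and 0.0478 m)).
It fails at once if the dial is pinched or pushed with more than 30 N (contact force between the fingers and dial above 30 N).
It fails at once if the clay, the bottle or the sanding block is moved by more than 15 mm, lifted or tipped (distance of any of clay_block, paint_bottle, sanding_block from where it was at the start of the episode above 0.015 m or angle between any of clay_block, paint_bottle, sanding_block's own z axis and vertical above 0.25 rad).
It also fails if it takes over 50 s, if anything falls off the work surface, if the arm or the gripper's body presses on something with over 40 N, if the wrist force passes 120 N, or if a joint passes its speed limit or range.

## Working session

There is one attempt and no reset: what is moved stays moved. The work goes in short steps, Python scripts to look and compute and a tool call to move; the robot and the scene stay as the last step left them, time stands still between calls to the robot, and variables do not carry over. Pictures are saved under pics/ and viewed, at most 10 in all, crops included, and the job is handed in when it is done.

Besides the shell and the picture viewer there is one more tool, called after "Call:" as a command line: name --argument value ..., lists and objects as JSON in quotes. carry_out: Moves the arm, as the interface text tells. Its arguments: {"type":"object","properties":{"moves":{"type":"array","items":{"type":"object","properties":{"tx":{"type":"number","minimum":-1,"maximum":1},"ty":{"type":"number","minimum":-1,"maximum":1},"tz":{"type":"number","minimum":-1,"maximum":1},"twist":{"type":"number","minimum":-1,"maximum":1},"fingers":{"type":"number"}}}}},"required":["moves"]}

```bash
mkdir -p pics
cat > h.py <<'E'
import numpy as np, cv2
from cell import ctrl, eyes, job
def shot(n,fn):
    d=eyes.get_image(n); cv2.imwrite('pics/'+fn+'.png',d['color'])
    np.save('pics/'+fn+'.npy',{k:d[k] for k in d if k!='color'},allow_pickle=True); return d
def cam(fn): return np.load('pics/'+fn+'.npy',allow_pickle=True).item()
def ray(c,u,v):
    f=200/np.tan(np.radians(c['fovy'])/2); T=np.array(c['world_from_camera'])
    d=T[:3,:3]@np.array([(u-c['cx'])/f,-(v-c['cy'])/f,-1]); return T[:3,3],d/np.linalg.norm(d)
def onz(c,u,v,z):
    o,d=ray(c,u,v); return o+d*(z-o[2])/d[2]
def tri(*l):
    A=0;b=0
    for c,u,v in l:
        o,d=ray(c,u,v); P=np.eye(3)-np.outer(d,d); A=A+P;b=b+P@o
    return np.linalg.solve(A,b)
def px(c,p):
    f=200/np.tan(np.radians(c['fovy'])/2); T=np.array(c['world_from_camera']); q=T[:3,:3].T@(np.array(p)-T[:3,3])
    return c['cx']+f*q[0]/-q[2], c['cy']-f*q[1]/-q[2]
E
python3 - <<'E'
from h import *
for n in ('scene','side','wrist'):
    d=shot(n,n+'0'); print(n,{k:(np.round(d[k],2).tolist()) for k in d if k!='color'})
s=ctrl.read_state();print(s)
E
```

```text
scene {'fovy': 57.92, 'cx': 322.17, 'cy': 200.33, 'world_from_camera': [[-0.7, 0.33, -0.63, 76.15], [-0.71, -0.32, 0.63, 568.35], [0.01, 0.89, 0.46, 480.84], [0.0, 0.0, 0.0, 1.0]]}
side {'fovy': 44.09, 'cx': 321.01, 'cy': 198.37, 'world_from_camera': [[-0.99, 0.07, -0.08, 519.06], [-0.11, -0.63, 0.77, 874.45], [0.01, 0.77, 0.64, 810.62], [0.0, 0.0, 0.0, 1.0]]}
wrist {'fovy': 65.12, 'cx': 315.95, 'cy': 201.56, 'world_from_camera': [[1.0, -0.0, 0.0, 649.39], [-0.0, 0.94, 0.33, 85.44], [-0.0, -0.33, 0.94, 372.26], [0.0, 0.0, 0.0, 1.0]]}
{'clock': 0.15, 'qpos': array([-0.06577994,  0.62907421,  0.03849482,  1.51810062, -0.02701436,
        0.99633065, -0.02001182]), 'qd': array([-0.00038569, -0.00290003,  0.00261864, -0.00253591, -0.00099906,
        0.00074011, -0.0007081 ]), 'tau': array([ 2.19518879e-03, -5.63800478e+01,  1.22790758e+00, -1.93650573e+01,
        1.11919764e-02,  7.40401709e-03, -1.44664841e-05]), 'eef_pos': array([ 6.49511139e+02, -2.51431397e-03,  2.08751809e+02]), 'tool_rot': array([-3.14019898e+00,  1.76526017e-05,  1.57071995e+00]), 'force': array([ 0.13589645, -0.74412606, -1.13756093]), 'torque': array([ 0.0036221 , -0.05310779, -0.01884825]), 'gripper_force': 0.0, 'width': 85.78922193631979}
```

View pics/scene0.png

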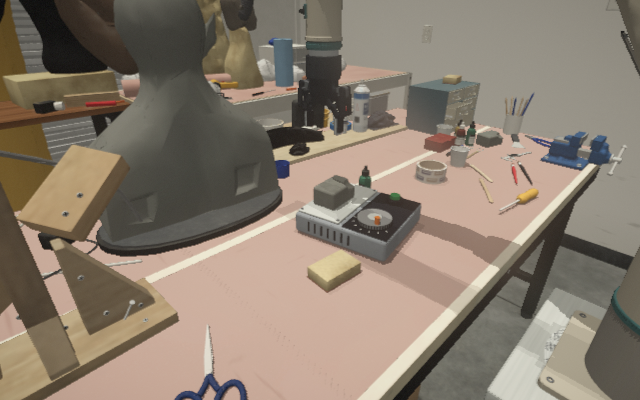

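View pics/side0.png

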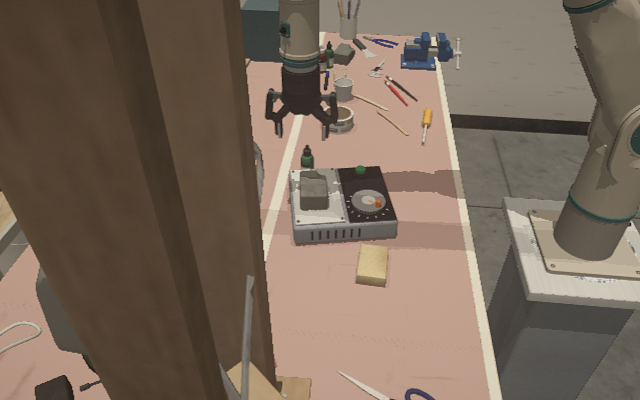

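View pics/wrist0.png

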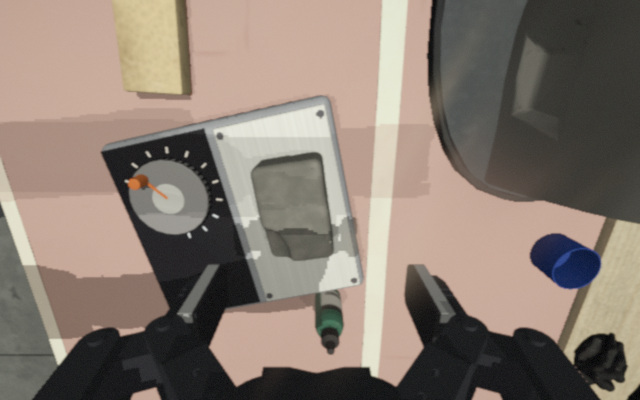

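The wrist view shows the dial near (168,198) with the post near (135,182), the clay at (292,205) and the bottle at (329,325). The scene view has the dial at (375,218) and the button at (395,197). In the side view they are at (368,202) and (360,170). I'll enlarge these areas next.

Run:
```python
from h import *
def crop(fn,x,y,w,h,k): return cv2.resize(cv2.imread(f'pics/{fn}.png')[y:y+h,x:x+w],None,fx=k,fy=k,interpolation=cv2.INTER_CUBIC)
a=crop('wrist0',95,130,150,100,5)            # 750x500? 
b=crop('scene0',340,185,90,60,4); c=crop('side0',330,155,75,60,4)
a=crop('wrist0',95,130,165,85,4)
m=np.zeros((600,665,3),np.uint8); m[:340,:660]=a; m[350:590,:360]=b; m[350:590,365:665]=c
cv2.imwrite('pics/m0.png',m)
for n in('wrist0','scene0','side0'):
    hsv=cv2.cvtColor(cv2.imread(f'pics/{n}.png'),cv2.COLOR_BGR2HSV)
    for nm,lo,hi in(('or',(3,170,120),(14,255,255)),('gr',(50,120,40),(85,255,255))):
        k,_,st,ce=cv2.connectedComponentsWithStats(cv2.inRange(hsv,lo,hi))
        print(n,nm,[(st[i].tolist(),ce[i].round(1).tolist()) for i in range(1,k) if st[i,4]>8])
```

```text
wrist0 or [([128, 176, 19, 13, 143], [136.0, 181.6])]
wrist0 gr []
scene0 or [([117, 101, 7, 2, 9], [119.4, 101.2]), ([375, 216, 4, 8, 26], [376.5, 219.5])]
scene0 gr []
side0 or [([375, 200, 5, 7, 26], [377.6, 203.2])]
side0 gr []
```

View pics/m0.png

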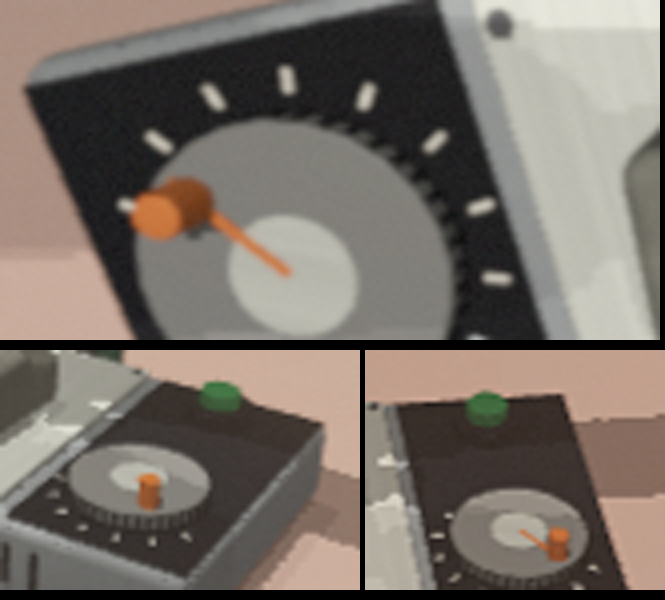

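The mosaic puts the post top at about (134.5,184) in the wrist view, (377,217.5) in the scene view and (378.5,200.5) in the side view. The dial axis is at (167.5,198) in the wrist view, and the button is at (395,195) in the scene view and (360.5,168) in the side view.

Run:
```python
from h import *
w,s,d=cam('wrist0'),cam('scene0'),cam('side0')
P=tri((w,134.5,184),(s,377.2,217.5),(d,378.5,200.5));print('post',P, onz(w,134.5,184,89))
D=tri((w,167.5,198),(s,374.7,216),(d,368.5,200));print('dial',D,onz(w,167.5,198,72))
B=tri((s,395.2,195.2),(d,360.5,168.2));print('btn',B, onz(s,395.2,195.2,81),onz(d,360.5,168.2,81))
a,b=onz(w,327,97,64),onz(w,360,283,64);c=onz(w,103,148,59)
print('corners',a,b,c,'yaw',np.arctan2(*(a-b)[[0,1]])*-1)
D=onz(w,167.5,198,72);P=onz(w,134.5,184,89)
y=-np.arctan2(*(a-b)[[0,1]])
v=P-D;print('r',np.hypot(v[0],v[1]),'ang rel',np.degrees(np.arctan2(v[1],v[0])-y)%360)
```

```text
post [475.51588814   2.37544626  86.55387495] [478.46738049   4.41876251  89.        ]
dial [497.41412183 -16.72204158  72.07999695] [498.81249051 -15.14916062  72.        ]
btn [ 521.52917705 -132.44965767   77.28469996] [ 516.81249951 -124.24615058   81.        ] [ 521.34983703 -128.8521082    81.        ]
corners [659.31698498  81.62407708  64.        ] [ 699.38909041 -120.46428702   64.        ] [435.96181974  33.23283644  59.        ] yaw 0.1957508073677554
r 28.22812634977869 ang rel 124.89982779172202
```

Call:
carry_out --moves '[{"tx": -0.014, "ty": -0.132, "fingers": 0}, {"tx": -0.014, "ty": -0.132, "fingers": 0}, {"tx": -0.014, "ty": -0.132, "fingers": 0}, {"tx": -0.014, "ty": -0.132, "fingers": 0}, {"tx": -0.014, "ty": -0.132, "fingers": 0}, {"twist": 0.0475, "fingers": 0}, {"twist": 0.0475, "tz": 0.09, "fingers": 0}, {"twist": 0.0475, "tz": 0.09, "fingers": 0}, {"twist": 0.0475, "tz": 0.08, "fingers": 0}, {"twist": 0.0475, "fingers": 0}, {"fingers": 0}, {"fingers": 0}]'

```text
validation failed for argument at $.mo...
```

Run:
```python
from h import *
d=shot('wrist','wrist1');s=ctrl.read_state();print(s['clock'],s['eef_pos'],s['tool_rot'],s['force'],s['width'],ctrl.tips_ahead)
cv2.imwrite('pics/w1.png',d['color'])
print(px(d,[498,-16,72]),px(d,[476,4.5,89]))
hsv=cv2.cvtColor(d['color'],cv2.COLOR_BGR2HSV)
k,_,st,ce=cv2.connectedComponentsWithStats(cv2.inRange(hsv,(3,150,80),(14,255,255)))
print([(st[i].tolist(),ce[i].round(1).tolist()) for i in range(1,k) if st[i,4]>8])
```

```text
0.2 [6.49622456e+02 2.79063698e-02 2.08847815e+02] [-3.14046179e+00 -8.48334033e-06  1.57074897e+00] [-0.10008809 -0.02184705 -0.52779547] 85.30066368542028 11.0
(np.float64(166.7346818759031), np.float64(198.77254643221346)) (np.float64(131.768759971082), np.float64(183.89592020907205))
[([127, 175, 31, 17, 222], [138.5, 182.2])]
```

View pics/wrist1.png

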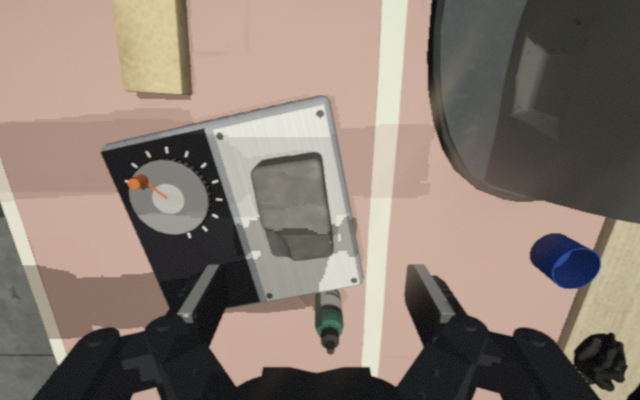

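The arm did not move, because the call was refused, and the picture is the same as before. I'll fill in every field of each row.

Call:
carry_out --moves '[{"tx": -0.014, "ty": -0.132, "tz": 0, "twist": 0, "fingers": 0}, {"tx": -0.014, "ty": -0.132, "tz": 0, "twist": 0, "fingers": 0}, {"tx": -0.014, "ty": -0.132, "tz": 0, "twist": 0, "fingers": 0}, {"tx": -0.014, "ty": -0.132, "tz": 0, "twist": 0, "fingers": 0}, {"tx": -0.014, "ty": -0.132, "tz": 0, "twist": 0, "fingers": 0}, {"tx": 0, "ty": 0, "tz": 0, "twist": 0.0475, "fingers": 0}, {"tx": 0, "ty": 0, "tz": 0.09, "twist": 0.0475, "fingers": 0}, {"tx": 0, "ty": 0, "tz": 0.09, "twist": 0.0475, "fingers": 0}, {"tx": 0, "ty": 0, "tz": 0.08, "twist": 0.0475, "fingers": 0}, {"tx": 0, "ty": 0, "tz": 0, "twist": 0.0475, "fingers": 0}, {"tx": 0, "ty": 0, "tz": 0, "twist": 0, "fingers": 0}, {"tx": 0, "ty": 0, "tz": 0, "twist": 0, "fingers": 0}]'

```text
clock: 1.7
eef_pos: [452.3, -20.8, 131.7]
tool_rot: [3.141, -0.001, 0.827]
force: [-0.5, 0.8, -0.0]
width: 0.1
gripper_force: 0.0
```

Run:
```python
from h import *
d=shot('wrist','wrist2');s=ctrl.read_state();print(s['clock'],s['eef_pos'],s['tool_rot'],s['force'],s['width'],ctrl.tips_ahead)
print(px(d,[498,-16,72]),px(d,[476,4.5,89]))
```

```text
1.75 [452.30827286 -20.87262858 131.73213747] [ 3.14114035e+00 -7.22845672e-04  8.26754417e-01] [-0.03548966  0.15360791 -0.6391708 ] 0.12328205910723855 11.0
(np.float64(358.45394559128204), np.float64(166.42973227292242)) (np.float64(317.1724738068179), np.float64(171.74095568779728))
```

View pics/wrist2.png

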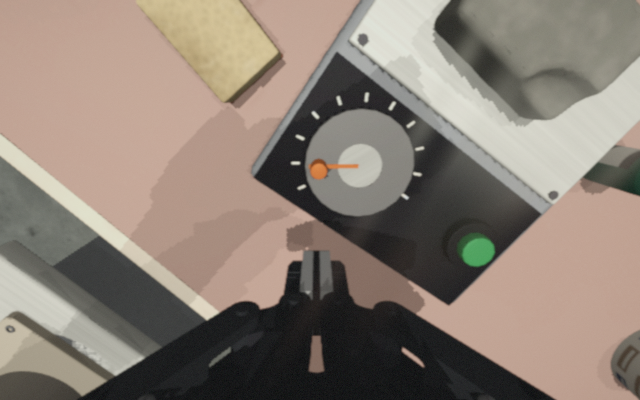

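The dial centre is seen at (360,166), the post top at (319,169) and the button top at (479,251). All three are close to where I predicted. Next I'll refine the positions.

Run:
```python
from h import *
from scipy.spatial.transform import Rotation as R
d=cam('wrist2');w=cam('wrist0')
D=onz(d,360,166,72);P=onz(d,319,169.5,89);B=onz(d,479,251.5,81)
print(D,P,B,'btn tri',tri((d,479,251.5),(cam('scene0'),395.2,195.2),(cam('side0'),360.5,168.2)), 'post tri',tri((d,319,169.5),(w,134.5,184)))
v=P-D;a=np.arctan2(v[1],v[0]);print(np.hypot(v[0],v[1]),np.degrees(a))
s=ctrl.read_state();M=R.from_euler('xyz',s['tool_rot']).as_matrix()
for n,p in(('D',D),('P',P)): print(n,'in tool',M.T@(p-s['eef_pos']))
f=[onz(d,u,252,120.7) for u in(302,332)];print('finger span',M.T@(f[0]-s['eef_pos']),M.T@(f[1]-s['eef_pos']))
```

```text
[499.03123376 -16.51689927  72.        ] [477.95125134   4.80584001  89.        ] [ 523.66404643 -127.21077984   81.        ] btn tri [ 522.33956675 -131.7927576    77.08130423] post tri [477.8554289    4.39061494  88.04265735]
29.983743416893855 134.67198351806744
D in tool [34.80541531 31.39879269 59.77151983]
P in tool [36.22885312  1.45596645 42.75899942]
finger span [-8.98568128 -9.31245948 11.02143419] [-8.98690582  9.4434852  11.02991663]
```

Call:
carry_out --moves '[{"tx": 0, "ty": 0.005, "tz": 0.05, "twist": 0, "fingers": 0}, {"tx": 0, "ty": 0, "tz": 0.05, "twist": 0, "fingers": 0}, {"tx": 0, "ty": 0, "tz": 0.04, "twist": 0, "fingers": 0}, {"tx": 0.018, "ty": 0, "tz": 0, "twist": 0, "fingers": 0}, {"tx": 0.018, "ty": 0, "tz": 0, "twist": 0, "fingers": 0}, {"tx": 0.017, "ty": 0, "tz": 0, "twist": 0, "fingers": 0}, {"tx": 0, "ty": 0, "tz": 0, "twist": 0, "fingers": 0}]'

```text
clock: 2.62
eef_pos: [464.6, -9.7, 89.7]
tool_rot: [3.141, -0.001, 0.826]
force: [0.1, -0.1, 0.2]
width: 0.3
gripper_force: 0.0
```

Call:
carry_out --moves '[{"tx": 0.0145, "ty": -0.0075, "tz": 0, "twist": 0.0444, "fingers": 0}, {"tx": 0.0145, "ty": -0.0075, "tz": 0, "twist": 0.0444, "fingers": 0}, {"tx": 0.0145, "ty": -0.0075, "tz": 0, "twist": 0.0444, "fingers": 0}, {"tx": 0, "ty": 0, "tz": 0, "twist": 0, "fingers": 0}]'

```text
clock: 3.12
eef_pos: [469.8, 3.4, 89.5]
tool_rot: [3.141, -0.0, 0.408]
force: [0.3, -0.1, -0.8]
width: 0.2
gripper_force: 0.0
```

```bash
cat > chk.py <<'E'
from h import *
import sys
from scipy.spatial.transform import Rotation as R
fn=sys.argv[1]; d=shot('wrist',fn);s=ctrl.read_state();M=R.from_euler('xyz',s['tool_rot']).as_matrix()
D=np.array([499,-16.5,72])
print(s['clock'],s['eef_pos'].round(1),s['tool_rot'].round(3),s['force'].round(1),'D in tool',(M.T@(D-s['eef_pos'])).round(1))
hsv=cv2.cvtColor(d['color'],cv2.COLOR_BGR2HSV)
k,_,st,ce=cv2.connectedComponentsWithStats(cv2.inRange(hsv,(3,150,80),(16,255,255)))
L=[(st[i].tolist(),ce[i].round(1).tolist()) for i in range(1,k) if st[i,4]>30];print(L)
# best dial angle by projecting the post (71..89 mm) on the orange mask
m=cv2.inRange(hsv,(3,150,80),(16,255,255)); best=[]
for a in np.arange(10,150,1.):
    t=np.zeros_like(m); c=D[:2]+30*np.array([np.cos(np.radians(a)),np.sin(np.radians(a))])
    pts=[px(d,[c[0]+6*np.cos(b),c[1]+6*np.sin(b),z]) for b in np.linspace(0,6.28,16) for z in (71,89)]
    cv2.fillConvexPoly(t,cv2.convexHull(np.array(pts).round().astype(np.int32)),255)
    best.append(((t&m).sum()/max(1,(t|m).sum()),a))
print('post angle',max(best),'clicks',(135.5-max(best)[1])/24)
E
python3 chk.py w3
```

```text
3.175 [469.7   3.2  89.5] [3.141 0.    0.409] [0.1 0.8 0.6] D in tool [19.1 29.7 17.5]
[([311, 207, 52, 37, 530], [325.2, 227.5])]
post angle (np.float64(0.6450151057401813), np.float64(136.0)) clicks -0.020833333333333332
```

View pics/w3.png

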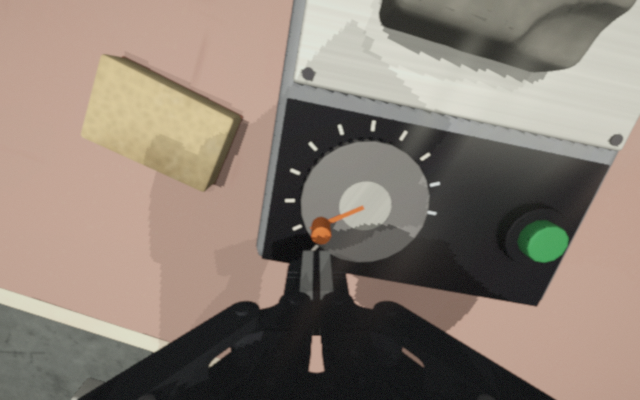

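The post at (321,230) has not moved, and the fingertip at (317,252) is just behind it. I'll push on in small steps and watch the force.

Call:
carry_out --moves '[{"tx": 0.0073, "ty": -0.0042, "tz": 0, "twist": 0.0222, "fingers": 0}, {"tx": 0, "ty": 0, "tz": 0, "twist": 0, "fingers": 0}]'

```text
clock: 3.42
eef_pos: [471.1, 4.9, 89.5]
tool_rot: [3.142, 0.0, 0.339]
force: [0.1, -1.1, 0.0]
width: 0.1
gripper_force: 0.0
```

```bash
python3 chk.py w4
```

```text
3.475 [471.1   4.9  89.5] [3.142 0.    0.339] [-0.   0.2 -0.3] D in tool [19.2 29.5 17.5]
[([311, 207, 51, 40, 540], [326.0, 229.5])]
post angle (np.float64(0.646795827123696), np.float64(135.0)) clicks 0.020833333333333332
```

Run:
```python
from h import *
m=[]
s=ctrl.read_state();print(s['eef_pos'])
for n in('scene','side'):
    d=shot(n,n+'5'); T=s['eef_pos']-[0,0,11]; u,v=px(d,T); print(n,u,v)
    x,y=int(u)-33,int(v)-45; print(x,y)
    c=cv2.resize(d['color'][y:y+75,x:x+66],None,fx=6,fy=6,interpolation=cv2.INTER_CUBIC)
    m.append(c)
cv2.imwrite('pics/m5.png',np.hstack(m))
```

```text
[471.07036855   4.89056257  89.4707203 ]
scene 377.77360919891555 221.44979685831876
344 176
side 379.8459944467969 204.95624960174672
346 159
```

View pics/m5.png

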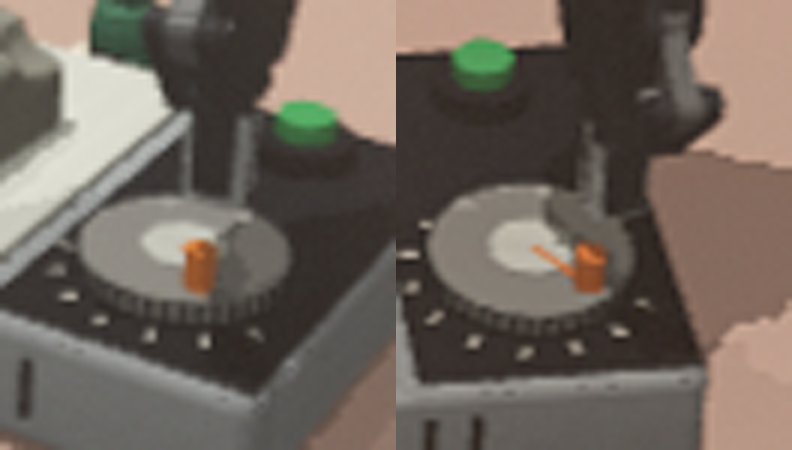

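The fingertip shows at (384,210) in the scene crop and (380,195) in the side crop. That is above and beyond the predicted tip points, so I'll triangulate it.

Run:
```python
from h import *
from scipy.spatial.transform import Rotation as R
a,b,w=cam('scene5'),cam('side5'),cam('w4')
p=tri((a,383.5,210),(b,380,195),(w,317,252)); s=ctrl.read_state();M=R.from_euler('xyz',s['tool_rot']).as_matrix()
print(p,M.T@(p-s['eef_pos']))
p=tri((a,383.5,210),(b,380,195));print(p,M.T@(p-s['eef_pos']))
for c,u,v in((a,383.5,210),(b,380,195),(w,317,252)):
  for z in (78.5,85,91): print(z,M.T@(onz(c,u,v,z)-s['eef_pos']))
```

```text
[470.70309259   0.57248524 103.47876577] [ -1.75684783   3.96657976 -14.03693671]
[471.91969447 -11.59775051  97.76079893] [-4.64409365 15.85231651 -8.32003399]
78.5 [ 4.48538832 55.29508241 10.93504681]
85 [ 1.41206981 43.6978138   4.43677355]
91 [-1.42483958 32.99264277 -1.56163254]
78.5 [-11.80863672  34.15292314  10.93944441]
85 [-8.74231134 26.70700014  4.43996402]
91 [-5.91185714 19.83384045 -1.55955634]
78.5 [-9.17908823 -0.01138974 10.94316599]
85 [-5.6794049  -0.03820066  4.44276003]
91 [-2.44892798 -0.0629492  -1.55761469]
```

Call:
carry_out --moves '[{"tx": -0.03, "ty": 0, "tz": 0, "twist": 0, "fingers": 0}, {"tx": -0.03, "ty": 0, "tz": 0, "twist": 0, "fingers": 0}, {"tx": 0, "ty": 0, "tz": 0.01, "twist": 0, "fingers": 0}, {"tx": 0, "ty": 0, "tz": 0.01, "twist": 0, "fingers": 0}, {"tx": 0, "ty": 0, "tz": 0, "twist": 0, "fingers": 0}]'

```text
clock: 4.2
eef_pos: [454.3, -0.8, 83.1]
tool_rot: [-3.141, 0.0, 0.337]
force: [1.4, 0.1, -0.4]
width: 0.1
gripper_force: 0.0
```

Call:
carry_out --moves '[{"tx": 0, "ty": 0, "tz": 0.01, "twist": 0, "fingers": 0}, {"tx": 0, "ty": 0, "tz": 0, "twist": 0, "fingers": 0}]'

```text
clock: 4.45
eef_pos: [454.2, -0.8, 80.2]
tool_rot: [-3.141, 0.0, 0.337]
force: [0.6, 0.0, -0.6]
width: 0.2
gripper_force: 0.0
```

Call:
carry_out --moves '[{"tx": 0, "ty": 0, "tz": 0.008, "twist": 0, "fingers": 0}, {"tx": 0, "ty": 0, "tz": 0, "twist": 0, "fingers": 0}]'

```text
clock: 4.7
eef_pos: [454.1, -0.8, 77.9]
tool_rot: [-3.141, 0.0, 0.336]
force: [0.8, -0.2, 0.3]
width: -0.0
gripper_force: 0.0
```

Run:
```python
from h import *
m=[]
s=ctrl.read_state()
for n,(W,H,k) in(('wrist',(128,90,5)),('scene',(64,50,5)),('side',(64,50,5))):
    d=shot(n,n+'6'); u,v=px(d,s['eef_pos']); print(n,u,v)
    x,y=int(u)-W//2,int(v)-H//2-(8 if n=='scene' or n=='side' else 0); print(x,y)
    m.append(cv2.resize(d['color'][y:y+H,x:x+W],None,fx=k if n!='wrist' else 3.6,fy=k if n!='wrist' else 3.6,interpolation=cv2.INTER_CUBIC)); print(m[-1].shape)
b=np.hstack(m[1:]); a=np.zeros((m[0].shape[0],b.shape[1],3),np.uint8); a[:,:m[0].shape[1]]=m[0]
cv2.imwrite('pics/m6.png',np.vstack([a,b]))
```

```text
wrist 317.04008649297174 246.83349815315032
253 201
(324, 461, 3)
scene 385.65744462751366 223.66324503061716
353 190
(250, 320, 3)
side 387.2814242971906 204.1071960621111
355 171
(250, 320, 3)
```

View pics/m6.png

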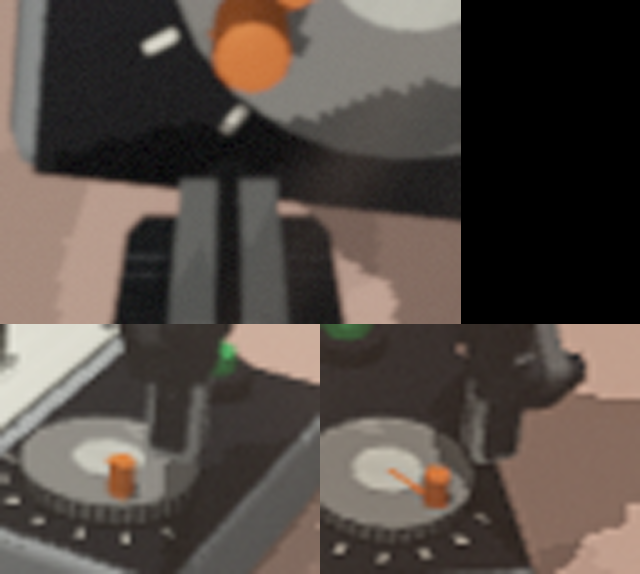

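The crops show the fingertip's bottom edge at about (388.5,198.4) in the side view, and its front-left corner at (303,250.4) in the wrist view. The tip is clear of the post.

Run:
```python
from h import *
from scipy.spatial.transform import Rotation as R
a,b,w=cam('scene6'),cam('side6'),cam('wrist6')
s=ctrl.read_state();M=R.from_euler('xyz',s['tool_rot']).as_matrix();t=s['eef_pos']
p=tri((b,388.5,198.4),(w,303,250.4));print(p,M.T@(p-t))
for ahead in (11,0,-10,-20,-28):
  q=[t+M@np.array([x,y,ahead]) for x in(11,-11) for y in(-8,8)]
  print(ahead,'scene',[np.round(px(a,i)).tolist() for i in q],'side',[np.round(px(b,i)).tolist() for i in q],'wrist',[np.round(px(w,i)).tolist() for i in q[:2]])
```

```text
[456.43545562   7.6277724   99.23140391] [  4.85702105  -7.26254563 -21.22057875]
11 scene [[379.0, 228.0], [381.0, 225.0], [389.0, 231.0], [391.0, 227.0]] side [[383.0, 211.0], [381.0, 206.0], [392.0, 209.0], [390.0, 205.0]] wrist [[304.0, 222.0], [330.0, 222.0]]
0 scene [[380.0, 224.0], [382.0, 221.0], [389.0, 227.0], [392.0, 223.0]] side [[384.0, 207.0], [382.0, 203.0], [393.0, 206.0], [391.0, 201.0]] wrist [[303.0, 229.0], [331.0, 229.0]]
-10 scene [[380.0, 220.0], [382.0, 217.0], [390.0, 222.0], [392.0, 219.0]] side [[384.0, 204.0], [382.0, 199.0], [393.0, 202.0], [391.0, 198.0]] wrist [[302.0, 237.0], [332.0, 237.0]]
-20 scene [[380.0, 216.0], [383.0, 213.0], [390.0, 218.0], [393.0, 215.0]] side [[385.0, 200.0], [382.0, 196.0], [394.0, 199.0], [391.0, 194.0]] wrist [[302.0, 246.0], [333.0, 246.0]]
-28 scene [[381.0, 213.0], [383.0, 209.0], [391.0, 215.0], [393.0, 212.0]] side [[385.0, 197.0], [383.0, 193.0], [394.0, 196.0], [392.0, 192.0]] wrist [[301.0, 253.0], [334.0, 253.0]]
```

The tips really stand about 23 mm behind the reported TCP, at z of about 101, so I'll go lower.

Call:
carry_out --moves '[{"tx": 0, "ty": 0, "tz": 0.02, "twist": 0, "fingers": 0}, {"tx": 0, "ty": 0, "tz": 0.02, "twist": 0, "fingers": 0}, {"tx": 0, "ty": 0, "tz": 0.01, "twist": 0, "fingers": 0}, {"tx": 0, "ty": 0, "tz": 0, "twist": 0, "fingers": 0}]'

```text
clock: 5.35
eef_pos: [454.0, -0.9, 62.7]
tool_rot: [-3.141, 0.001, 0.336]
force: [-1.0, 0.3, 0.1]
width: 0.2
gripper_force: 0.0
```

Call:
carry_out --moves '[{"tx": 0, "ty": 0, "tz": 0.01, "twist": 0, "fingers": 0}, {"tx": 0, "ty": 0, "tz": 0.008, "twist": 0, "fingers": 0}, {"tx": 0, "ty": 0, "tz": 0, "twist": 0, "fingers": 0}]'

```text
clock: 5.72
eef_pos: [454.1, -0.8, 57.5]
tool_rot: [-3.141, 0.0, 0.336]
force: [-0.6, -0.2, 0.3]
width: -0.2
gripper_force: 0.0
```

```bash
python3 chk.py w7
python3 - <<'E'
from h import *
from scipy.spatial.transform import Rotation as R
s=ctrl.read_state();M=R.from_euler('xyz',s['tool_rot']).as_matrix()
D=np.array([499,-16.5,72]);a=np.radians(135);P=D+[30*np.cos(a),30*np.sin(a),0];print('P in tool',M.T@(P-s['eef_pos']))
E
```

```text
5.775 [454.2  -0.8  57.5] [-3.141  0.     0.336] [ 0.5 -0.5 -0.8] D in tool [ 37.2  29.6 -14.5]
[([311, 195, 62, 49, 832], [328.5, 222.9])]
post angle (np.float64(0.6643356643356644), np.float64(136.0)) clicks -0.020833333333333332
P in tool [ 24.13673705   2.55908121 -14.46370341]
```

Call:
carry_out --moves '[{"tx": 0, "ty": 0, "tz": 0, "twist": -0.0463, "fingers": 0}, {"tx": 0, "ty": 0, "tz": 0, "twist": -0.0463, "fingers": 0}, {"tx": 0, "ty": 0, "tz": 0, "twist": -0.0463, "fingers": 0}, {"tx": 0, "ty": 0.021, "tz": 0, "twist": 0, "fingers": 0}, {"tx": 0, "ty": 0.021, "tz": 0, "twist": 0, "fingers": 0}, {"tx": 0, "ty": 0, "tz": 0, "twist": 0, "fingers": 0}, {"tx": 0.01, "ty": 0, "tz": 0, "twist": 0, "fingers": 0}, {"tx": 0, "ty": 0, "tz": 0, "twist": 0, "fingers": 0}]'

```text
clock: 6.78
eef_pos: [464.8, -7.9, 57.5]
tool_rot: [-3.141, 0.001, 0.773]
force: [-1.0, -2.0, 1.1]
width: -0.1
gripper_force: 0.8
```

```bash
python3 chk.py w8
```

```text
6.825 [464.8  -7.9  57.5] [-3.141e+00  1.000e-03  7.730e-01] [-0.6 -1.   0.2] D in tool [ 18.5  30.  -14.5]
[([304, 222, 67, 34, 807], [321.7, 236.6])]
post angle (np.float64(0.6751787538304392), np.float64(135.0)) clicks 0.020833333333333332
```

Call:
carry_out --moves '[{"tx": 0.0145, "ty": -0.0075, "tz": 0, "twist": 0.0444, "fingers": 0}, {"tx": 0.0145, "ty": -0.0075, "tz": 0, "twist": 0.0444, "fingers": 0}, {"tx": 0, "ty": 0, "tz": 0, "twist": 0, "fingers": 0}, {"tx": 0, "ty": 0, "tz": 0, "twist": 0, "fingers": 0}]'

```text
clock: 7.32
eef_pos: [468.9, 1.5, 57.6]
tool_rot: [-3.142, -0.0, 0.496]
force: [0.5, 0.3, 0.2]
width: -0.6
gripper_force: 0.0
```

```bash
python3 chk.py w9
```

```text
7.375 [468.9   1.4  57.6] [-3.141 -0.     0.496] [0.6 0.4 0.4] D in tool [ 17.9  30.  -14.4]
[([304, 216, 67, 34, 813], [322.5, 231.0])]
post angle (np.float64(0.6643002028397565), np.float64(114.0)) clicks 0.8958333333333334
```

One click done. Now for the second.

Call:
carry_out --moves '[{"tx": 0.0145, "ty": -0.0073, "tz": 0, "twist": 0.0444, "fingers": 0}, {"tx": 0.0145, "ty": -0.0073, "tz": 0, "twist": 0.0444, "fingers": 0}, {"tx": 0.0145, "ty": -0.0073, "tz": 0, "twist": 0.0444, "fingers": 0}, {"tx": 0, "ty": 0, "tz": 0, "twist": 0, "fingers": 0}, {"tx": 0, "ty": 0, "tz": 0, "twist": 0, "fingers": 0}]'

```text
clock: 8.0
eef_pos: [478.7, 11.8, 57.6]
tool_rot: [-3.142, 0.0, 0.078]
force: [0.5, 0.6, -1.0]
width: 0.0
gripper_force: 0.0
```

```bash
python3 chk.py w10
```

```text
8.05 [478.7  11.8  57.6] [-3.141 -0.     0.077] [ 0.5 -0.3 -0.3] D in tool [ 18.1  29.8 -14.4]
[([304, 215, 54, 34, 778], [320.1, 230.7])]
post angle (np.float64(0.6762886597938145), np.float64(88.0)) clicks 1.9791666666666667
```

Call:
carry_out --moves '[{"tx": 0.0145, "ty": -0.0073, "tz": 0, "twist": 0.0444, "fingers": 0}, {"tx": 0.0145, "ty": -0.0073, "tz": 0, "twist": 0.0444, "fingers": 0}, {"tx": 0.0145, "ty": -0.0073, "tz": 0, "twist": 0.0444, "fingers": 0}, {"tx": 0, "ty": 0, "tz": 0, "twist": 0, "fingers": 0}, {"tx": 0, "ty": 0, "tz": 0, "twist": 0, "fingers": 0}]'

```text
clock: 8.68
eef_pos: [492.0, 17.4, 57.6]
tool_rot: [-3.142, 0.0, -0.34]
force: [0.5, 0.7, -0.1]
width: -0.3
gripper_force: 0.0
```

```bash
python3 chk.py w11
```

```text
8.725 [492.   17.5  57.6] [-3.141  0.    -0.341] [ 0.1  0.2 -0.6] D in tool [ 18.   29.7 -14.4]
[([304, 215, 67, 33, 821], [321.7, 230.6])]
post angle (np.float64(0.6616314199395771), np.float64(65.0)) clicks 2.9375
```

Call:
carry_out --moves '[{"tx": 0.0145, "ty": -0.0073, "tz": 0, "twist": 0.0444, "fingers": 0}, {"tx": 0.0145, "ty": -0.0073, "tz": 0, "twist": 0.0444, "fingers": 0}, {"tx": 0.0073, "ty": -0.0034, "tz": 0, "twist": 0.0222, "fingers": 0}, {"tx": 0, "ty": 0, "tz": 0, "twist": 0, "fingers": 0}, {"tx": 0, "ty": 0, "tz": 0, "twist": 0, "fingers": 0}]'

```text
clock: 9.35
eef_pos: [504.0, 17.7, 57.6]
tool_rot: [-3.141, 0.0, -0.69]
force: [-0.6, 0.3, 0.3]
width: -0.1
gripper_force: 0.3
```

```bash
python3 chk.py w12
```

```text
9.4 [504.1  17.7  57.6] [-3.141  0.    -0.691] [-1.2  0.2 -0.2] D in tool [ 17.9  29.6 -14.4]
[([303, 221, 67, 35, 827], [321.2, 236.1])]
post angle (np.float64(0.6610169491525424), np.float64(54.0)) clicks 3.3958333333333335
```

Call:
carry_out --moves '[{"tx": 0.0073, "ty": -0.0034, "tz": 0, "twist": 0.0222, "fingers": 0}, {"tx": 0, "ty": 0, "tz": 0, "twist": 0, "fingers": 0}, {"tx": 0, "ty": 0, "tz": 0, "twist": 0, "fingers": 0}, {"tx": 0, "ty": 0, "tz": 0, "twist": 0, "fingers": 0}]'

```text
clock: 9.9
eef_pos: [506.5, 17.0, 57.7]
tool_rot: [-3.142, 0.0, -0.761]
force: [0.4, -0.4, -0.5]
width: 0.2
gripper_force: 0.0
```

```bash
python3 chk.py w13
```

```text
9.95 [506.6  17.   57.7] [-3.141  0.    -0.761] [ 0.1 -0.3  0.7] D in tool [ 17.6  29.5 -14.3]
[([303, 216, 67, 33, 815], [320.9, 230.8])]
post angle (np.float64(0.6663286004056795), np.float64(40.0)) clicks 3.9791666666666665
```

Four clicks. Now I'll back off, rise and go above the button.

Call:
carry_out --moves '[{"tx": -0.03, "ty": 0, "tz": 0, "twist": 0, "fingers": 0}, {"tx": 0, "ty": 0, "tz": -0.1, "twist": 0, "fingers": 0}, {"tx": 0, "ty": 0, "tz": -0.1, "twist": 0, "fingers": 0}, {"tx": 0.101, "ty": 0.0764, "tz": 0, "twist": 0, "fingers": 0}, {"tx": 0.101, "ty": 0.0764, "tz": 0, "twist": 0, "fingers": 0}, {"tx": 0.101, "ty": 0.0764, "tz": 0, "twist": 0, "fingers": 0}, {"tx": 0.101, "ty": 0.0764, "tz": 0, "twist": 0, "fingers": 0}, {"tx": 0, "ty": 0, "tz": 0, "twist": 0, "fingers": 0}, {"tx": 0, "ty": 0, "tz": 0, "twist": 0, "fingers": 0}]'

```text
clock: 11.08
eef_pos: [523.9, -125.5, 117.3]
tool_rot: [-3.141, 0.002, -0.761]
force: [-0.5, 0.6, -0.2]
width: -0.1
gripper_force: 0.0
```

Run:
```python
from h import *
d=shot('wrist','w14');s=ctrl.read_state();print(s['eef_pos'],s['tool_rot'],s['force'])
print('B px',px(d,[523.7,-127.2,81]))
m=cv2.inRange(cv2.cvtColor(d['color'],cv2.COLOR_BGR2HSV),(50,100,70),(85,255,255))
k,_,st,ce=cv2.connectedComponentsWithStats(m)
for i in range(1,k):
    if st[i,4]>60: print(st[i],ce[i],onz(d,*ce[i],81))
```

```text
[ 524.01993184 -124.99155667  117.26744164] [-3.14112654e+00  1.83197425e-03 -7.60068575e-01] [-0.08514114  0.47580465  0.08114411]
B px (np.float64(318.4391532560697), np.float64(220.22435363269727))
[203   0  44  18 328] [220.71646341   9.17682927] [ 653.41066631 -175.24815944   81.        ]
[302 200  36  36 992] [319.99596774 218.06451613] [ 524.12832523 -129.08321479   81.        ]
```

View pics/w14.png

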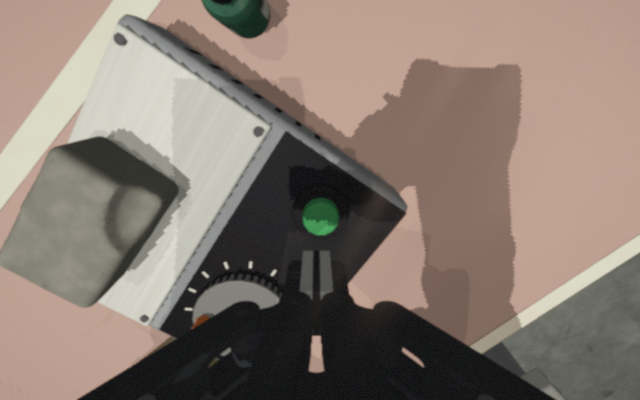

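The button is seen at (320,216) and the tip at (317,252) lines up with it, so I'll shift 3 mm and lower.

Call:
carry_out --moves '[{"tx": 0.007, "ty": 0.007, "tz": 0.08, "twist": 0, "fingers": 0}, {"tx": 0, "ty": 0, "tz": 0.08, "twist": 0, "fingers": 0}, {"tx": 0, "ty": 0, "tz": 0.02, "twist": 0, "fingers": 0}, {"tx": 0, "ty": 0, "tz": 0, "twist": 0, "fingers": 0}, {"tx": 0, "ty": 0, "tz": 0, "twist": 0, "fingers": 0}]'

```text
clock: 11.75
eef_pos: [525.2, -129.6, 64.4]
tool_rot: [-3.141, -0.001, -0.761]
force: [0.5, -0.3, -0.2]
width: -0.2
gripper_force: 0.0
```

Call:
carry_out --moves '[{"tx": 0, "ty": 0, "tz": 0.01, "twist": 0, "fingers": 0}, {"tx": 0, "ty": 0, "tz": 0.006, "twist": 0, "fingers": 0}, {"tx": 0, "ty": 0, "tz": 0, "twist": 0, "fingers": 0}]'

```text
clock: 12.12
eef_pos: [524.8, -129.6, 58.9]
tool_rot: [-3.141, -0.0, -0.762]
force: [0.9, 0.9, 0.2]
width: 0.2
gripper_force: 0.6
```

Call:
carry_out --moves '[{"tx": 0, "ty": 0, "tz": 0.008, "twist": 0, "fingers": 0}, {"tx": 0, "ty": 0, "tz": 0, "twist": 0, "fingers": 0}]'

```text
clock: 12.38
eef_pos: [524.8, -129.7, 56.4]
tool_rot: [-3.141, -0.0, -0.762]
force: [0.4, 1.1, 2.5]
width: 0.4
gripper_force: 1.2
```

Call:
carry_out --moves '[{"tx": 0, "ty": 0, "tz": 0.008, "twist": 0, "fingers": 0}, {"tx": 0, "ty": 0, "tz": 0, "twist": 0, "fingers": 0}]'

```text
clock: 12.62
eef_pos: [524.8, -129.7, 54.0]
tool_rot: [-3.141, -0.0, -0.762]
force: [0.5, 1.5, 3.6]
width: 0.1
gripper_force: 1.7
```

Call:
carry_out --moves '[{"tx": 0, "ty": 0, "tz": 0.006, "twist": 0, "fingers": 0}, {"tx": 0, "ty": 0, "tz": 0, "twist": 0, "fingers": 0}]'

```text
clock: 12.88
eef_pos: [524.8, -129.7, 53.1]
tool_rot: [-3.14, -0.0, -0.762]
force: [-1.8, 1.1, 10.4]
width: 0.1
gripper_force: 5.6
```

The button has bottomed at about 10 N. I'll lift clear.

Call:
carry_out --moves '[{"tx": 0, "ty": 0, "tz": 0, "twist": 0, "fingers": 0}, {"tx": 0, "ty": 0, "tz": -0.02, "twist": 0, "fingers": 0}, {"tx": 0, "ty": 0, "tz": -0.06, "twist": 0, "fingers": 0}, {"tx": 0, "ty": 0, "tz": -0.15, "twist": 0, "fingers": 0}, {"tx": 0, "ty": 0, "tz": -0.15, "twist": 0, "fingers": 0}, {"tx": 0, "ty": 0, "tz": 0, "twist": 0, "fingers": 0}, {"tx": 0, "ty": 0, "tz": 0, "twist": 0, "fingers": 0}]'

```text
clock: 13.75
eef_pos: [524.1, -129.3, 166.2]
tool_rot: [3.142, 0.001, -0.761]
force: [-0.4, 0.3, -0.4]
width: 0.1
gripper_force: 0.0
```

Run:
```python
from h import *
# dial check from fixed cameras: post top expected at 41 deg (click 4)
for n in('scene','side'):
    d=shot(n,n+'9'); m=cv2.inRange(cv2.cvtColor(d['color'],cv2.COLOR_BGR2HSV),(3,150,100),(16,255,255))
    k,_,st,ce=cv2.connectedComponentsWithStats(m)
    a=np.radians([39.5,15.5]); print(n,[ce[i].round(1).tolist() for i in range(1,k) if st[i,4]>12],[np.round(px(d,[499+30*np.cos(x),-16.5+30*np.sin(x),80]),1).tolist() for x in a])
s=ctrl.read_state();print(s['eef_pos'],s['force'],s['clock'])
print(job.finish_job())
```

```text
scene [[119.3, 101.6], [361.1, 212.4]] [[360.5, 212.2], [361.6, 209.7]]
side [[308.4, 68.1], [300.7, 72.7], [358.5, 201.7]] [[357.6, 202.2], [355.3, 198.9]]
[ 523.61629695 -129.2552421   165.2897127 ] [ 0.30567992 -0.60231262 -0.29094629] 13.85
the job is handed in; nothing more can be done
None
```

The job is handed in: camera checks put the dial exactly four clicks clockwise, and the green button was then pressed to its stop (about 10 N) and released; I didn't measure its return or re-check the clay, bottle and sanding block, and no verdict came back.

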